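Set the bracket gap with a blade gauge and hold the cam lever at full lift

ROBOT

A 6-joint arm with a two-finger parallel gripper is mounted at the origin on the work surface. World frame = base frame: x ahead of the robot, y to its left, z up, the work surface at z = 0. Lengths are in m, angles in rad, forces in N, time in s.
With the tool pointing down it reaches from about 0.25 to 0.775 m from the base axis. Payload 4 kg.
Tool frame: the origin (TCP) lies midway between the tips of the shut fingers; the grasp point (between the pads) lies 19 mm behind it; z points along the fingers, x is the direction in which the jaws open and shut, and the axes are right-handed (so a half turn about z gives the same grasp; the last joint's range is limited). The gripper opens to 94 mm and grips with 3 to 60 N. Pads are 16 mm wide; open, the fingers measure 119 mm over their backs; the gripper's body (75 mm by 177 mm) begins 78 mm behind the grasp point.
Start: joints at [-1.364, 0.087, 1.371, -0, 1.684, -0.103], TCP at [0.168, -0.524, 0.206] pointing down, gripper open.
Joint ranges: [-3.1, 3.1], [-0.76, 2.03], [0.27, 2.55], [-1.08, 4.22], [0.17, 2.65], [-2.57, 2.57]. Speed limits (rad/s): [2.79, 2.79, 3.14, 3.14, 3.14, 3.14].

INTERFACE

Orientations are given as [roll, pitch, yaw] about the fixed x, y, z axes, in that order (R = Rz(yaw) Ry(pitch) Rx(roll)).
In Python, from bench import robot, eyes, close_job gives the robot as it stands.
- The arm moves only by the shell command python3 -m jog 'ROWS'. ROWS is JSON, a list of rows, each a list of 3 entries, a list of its own where there are three numbers: the turn, a rotation vector about the tool's x, y, z in degrees, then the shift along the tool's x, y, z in mm, then the closure, from -1 (fully open) to 1 (shut). In form: [[[wx, wy, wz], [x, y, z], claw], ...]. A call has 1 to 5 rows; each row is the pose to reach, as a shift and turn from the pose commanded when the call began, along the tool's axes at that moment; what a row does not reach only later rows make up. A row lasts 1/10 s, in which the tool goes at most 50 mm and 8.59 degrees, less where a joint would pass 70% of its speed; a pose out of reach is approached as far as the arm can. A call with a gripper value outside its range is refused whole. The fingers move at their own pace and stop on an object; the grip force is fixed at half the most. Time passes only in rows, so rows that repeat a pose let the fingers close. It gives the time, the measured TCP pose, the force and the opening at its end, in the units of the state.
- robot.get_obs(): the state, without advancing time (a new reading comes with each control period).
- eyes.snapshot(name): name is "scene" or "side" or "wrist"; returns (picture, depth): 480x640x3 uint8, red, green, blue; 480x640 float32, m along the optical axis (not along the pixel's ray), 0 where there is no reading.
- eyes.camera_params(name): a dict with "mtx" (3x3 intrinsics, pixels), "world_to_cam" (4x4, takes a point from world to camera coordinates). Camera axes: x right, y up, looking along -z (the intrinsics and any distortion apply to the point x, -y, -z); pixel columns grow to the right and rows downward; lengths in m; the calibration is good to about 2 mm. A picture is of the moment at which its call begins: read the wrist's pose just before it. camera_params takes no time and is no camera call; for the wrist camera it gives the pose at the moment of the call.
- close_job(): hands the job in, once; it reports no verdict.
The state is a dict: "time": time; "joint_positions": joint angles; "qvel": joint speeds; "joint_torque": joint torques, N m; "tool_pos": TCP position; "ee_rot": TCP orientation; "wrist_force": force on the tool from outside, world axes, zero at the start; "wrist_torque": the same for the moment, N m; "width": finger opening in m.
Only numpy, scipy, OpenCV 4.12 (cv2) and the standard library are available. Lean on these libraries where they do the work, as an engineer would, in place of code of your own. Each camera call takes 0.05 s, during which the arm holds its last target. There are 200 camera calls.

TASK

Take the flat blade gauge (the one with the flat rectangular grip) from the rack, stand it blade down in the gap between bracket and socket housing, about midway along the bracket and fully down with its shoulder resting on both, and let go of it. Then swing the cam lever to its highest lift point, in line with the slide and pointing straight away from the housing, so that the bracket nips the gauge, and finish while still holding it there: it springs back if let go, and I am about to tighten the screws. Leave everything else on the bench where it is.

Things in the scene. Friction and masses are not known exactly. Their poses are not given: they have to be found in the camera images.
- gauge: Flat blade gauge, 110 g: steel blade 25 wide (x) x 5 thick (y) x 38 mm long, pointing down; over it a steel shoulder 40 (x) x 26 (y) x 5 mm; on that a flat black grip 36 (x) x 14 (y) x 40 mm tall, to be pinched across its 14 mm. Origin: centre of the shoulder's underside; z up; same after a half turn about z. Starts upright in a rack well; lift it 45 mm to clear.
- rack: Grey plastic gauge rack, fixed, 190 (x) x 50 (y) x 50 mm tall; three wells 29 (x) x 8 (y) mm, 43 mm deep, in a row along its x at -60, 0 and +60 mm, hold the flat gauge and two round-gripped pin gauges in any order, shoulders resting on its top. Origin: centre of its underside.
- jig: Gap-setting jig, fixed: aluminium plate 130 (x) x 312 (y) x 12 mm; on it, from +y to -y: black open socket housing 100 x 120 mm, the gap, black bracket on its slide, follower block, steel eccentric with lever. Origin: at bench level on the middle line of slide and housing. +y: the way the cam pushes the slide. Housing wall at the gap: y = +12 mm; bracket face: y = +3 mm with lever at rest.
- gap (a point): Middle of the open gap, on the jig's middle line, at rim height 66 mm above the bench; axes as the jig's. Gap 9 mm wide along jig y (lever at rest), 60 mm long along jig x, over 45 mm deep, sides upright. The blade goes in with its 5 mm along jig y and the gauge's origin at this point; its shoulder then rests on the housing rim and on the bracket's top fold, both at this height.
- bracket: Black folded bracket, 60 mm wide along jig x, top fold 66 mm above the bench. Its carriage slides along jig y, pushed by the follower block through springs (5 N per mm). It meets a blade in the gap 2 to 4 mm into the lift, slides it to the housing wall and nips it there with about 13 N at full lift. Origin and axes: the jig's, shifted along y by the slide's travel.
- lever (a joint): Angle of eccentric and lever, rad. 0: at rest on its stop, lever along jig -x. Grows counter-clockwise seen from above. Highest lift (7 mm) at 1.571, lever along jig -y, straight away from the housing, over a scribed line; lift = 7 mm x sin(angle), so it drops again beyond; end stop at 2.10. A spring turns it back to 0 when let go (2 to 4 N at the grip).
- follower (a joint): Lift: travel of the follower block, pushed by the eccentric along jig +y, m. 0 with the lever at rest, 0.0065 to 0.007 at the highest lift.
- grip (a point): Point on the axis of the cam lever's upright grip, 80 mm above the bench, 100 mm from the pivot axis. The lever is a flat steel bar 18 mm wide, upper face 52 mm above the bench; at its end a round black grip 22 mm across stands from 55 to 107 mm above the bench on a 26 mm collar 3 mm high. Push or pinch the grip from above; it does not turn on the bar. Its x axis points to the pivot.
- pivot (a point): Point on the pivot axis of the lever, 80 mm above the bench (the pivot bolt itself ends at 61 mm), fixed in the jig at x = 0, y = -125 mm; axes as the jig's.
- pin_a: Bystander, leave alone: pin gauge: pin 6 mm thick, round black grip 19 mm across and 38 mm tall on a 30 mm round steel collar; hangs upright in the rack; origin under the collar.
- pin_b: Bystander, leave alone: pin gauge: as pin_a but pin 5 mm thick and grip 30 mm tall.
- screwdriver: Bystander, leave alone: screwdriver 190 mm long with a red handle, lying on the bench.
- outlet: Bystander, leave alone: loose black round socket outlet, 56 mm across, 32 mm tall, standing on the bench.
- parallel: Bystander, leave alone: steel parallel bar 100 x 14 x 24 mm with three holes, lying on the bench.
- screw_box: Bystander, leave alone: clear open box of screws 80 x 60 x 26 mm, on the bench.
- end_panel: Bystander, leave alone: flat black end panel 100 x 70 x 6 mm, lying on the bench.
Not all that is in view belongs to the job. What is shaped like the gauge but yellow is not meant.

How it is judged:
By the outcome, as a careful person would: the job done as asked, in the order asked, and still so for the second after the job is handed in, while the arm keeps its last pose, push and grip.
It also fails if it takes over 51 s, if anything falls off the work surface, if the arm or the gripper's body presses on something with over 40 N, if the wrist force passes 120 N, or if a joint passes its speed limit or range.

## Working session

There is one attempt and no reset: what is moved stays moved. The work goes in short steps, Python scripts to look and compute and a shell command to move; the robot and the scene stay as the last step left them, time stands still between calls to the robot, and variables do not carry over. Pictures are saved under pics/ and viewed, about 8 in all and at most 12, crops included, and the job is handed in when it is done.

```bash
mkdir -p pics; ls
python3 - <<'E'
from bench import robot, eyes
import cv2, numpy as np
o=robot.get_obs(); print({k:np.round(v,3).tolist() for k,v in o.items()})
for n in("scene","side"):
    p,d=eyes.snapshot(n); cv2.imwrite(f"pics/{n}0.png",p[:,:,::-1]); np.save(f"pics/{n}0.npy",d)
    c=eyes.camera_params(n); print(n,{k:np.round(v,3).tolist() if not isinstance(v,str) else v for k,v in c.items()})
E
```

```text
pics
{'time': 0.0, 'joint_positions': [-1.364, 0.088, 1.372, 0.0, 1.684, -0.103], 'qvel': [0.001, 0.001, 0.001, -0.0, 0.0, 0.001], 'joint_torque': [0.001, -34.017, -30.243, 0.072, 0.033, -0.0], 'tool_pos': [0.168, -0.523, 0.204], 'ee_rot': [-3.141, 0.002, -1.261], 'wrist_force': [0.544, -0.544, -0.077], 'wrist_torque': [-0.03, -0.016, 0.041], 'width': 0.094}
scene {'mtx': [[557.934, 0.0, 319.131], [0.0, 557.934, 249.541], [0.0, 0.0, 1.0]], 'world_to_cam': [[0.8, 0.6, 0.01, -0.423], [-0.324, 0.419, 0.848, 0.079], [0.505, -0.682, 0.53, -1.408], [0.0, 0.0, 0.0, 1.0]]}
side {'mtx': [[475.506, 0.0, 314.133], [0.0, 475.506, 231.698], [0.0, 0.0, 1.0]], 'world_to_cam': [[0.695, -0.719, -0.007, -0.331], [0.567, 0.542, 0.621, -0.34], [-0.443, -0.435, 0.784, -0.945], [0.0, 0.0, 0.0, 1.0]]}
```

View pics/scene0.png

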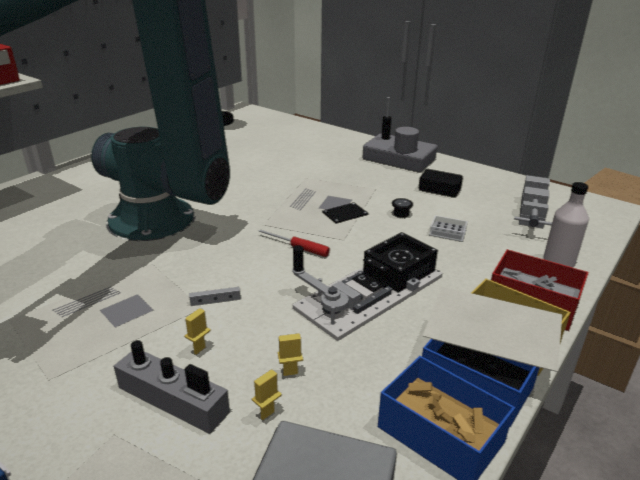

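View pics/side0.png

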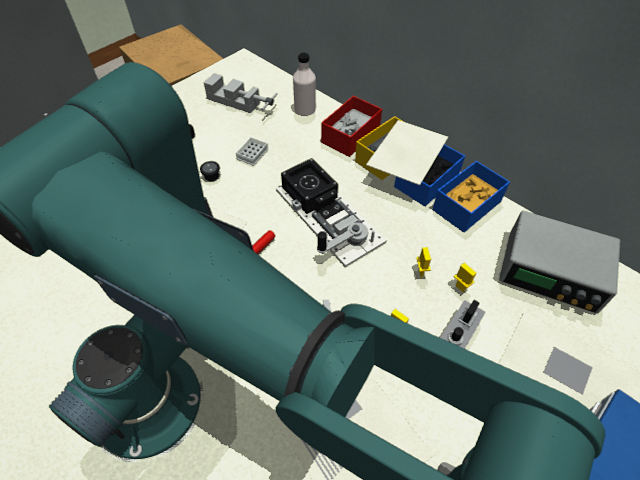

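Scene view: candidates for the gauge are the rack items at (138,352) (round pin), (168,370) (round pin) and (197,380) (flat black grip), and the yellow decoys at (197,330), (290,352) and (265,395). I choose (197,380). The jig has its housing at (400,260), eccentric at (332,298) and lever grip at (298,257).

```bash
cat > h.py <<'E'
from bench import robot, eyes
import cv2, numpy as np
def cam(n): c=eyes.camera_params(n); return np.array(c["mtx"]),np.array(c["world_to_cam"])
def ray(n,uv,z,c=None):
    K,T=c or cam(n); uv=np.atleast_2d(uv).astype(float)
    d=np.c_[(uv[:,0]-K[0,2])/K[0,0],-(uv[:,1]-K[1,2])/K[1,1],-np.ones(len(uv))]@T[:3,:3]
    o=-T[:3,:3].T@T[:3,3]; return o+d*((z-o[2])/d[:,2])[:,None]
def cloud(n,D,c=None):
    K,T=c or cam(n); v,u=np.mgrid[:480,:640]
    P=np.stack([(u-K[0,2])/K[0,0]*D,-(v-K[1,2])/K[1,1]*D,-D],-1)
    return (P-T[:3,3])@T[:3,:3]
def proj(n,P,c=None):
    K,T=c or cam(n); p=np.atleast_2d(P)@T[:3,:3].T+T[:3,3]
    return np.c_[K[0,0]*p[:,0]/-p[:,2]+K[0,2],K[1,1]*p[:,1]/p[:,2]+K[1,2]]
E
python3 - <<'E'
from h import *
p=cv2.imread("pics/scene0.png"); D=np.load("pics/scene0.npy"); C=cloud("scene",D)
a=cv2.resize(p[330:430,110:235],None,fx=4,fy=4,interpolation=2); b=cv2.resize(p[225:340,285:450],None,fx=4,fy=4,interpolation=2)
im=np.zeros((460,660,3),np.uint8); cv2.imwrite("pics/jigc.png",b)
cv2.imwrite("pics/rackc.png",a)
s=p
# rack top & flat grip points by height
reg=np.zeros((480,640),bool); reg[330:430,110:235]=1
m=reg&(D>0)&(abs(C[...,2]-.05)<.004); r=cv2.minAreaRect(C[m][:,:2].astype(np.float32)*1000); print("rack top",r)
m=reg&(D>0)&(C[...,2]>.06); n,l,st,ce=cv2.connectedComponentsWithStats(m.astype(np.uint8))
for i in range(1,n):
    if st[i,4]>15: q=C[l==i]; print(st[i],q.min(0).round(3),q.max(0).round(3),cv2.minAreaRect(q[q[:,2]>q[:,2].max()-.004][:,:2].astype(np.float32)*1000))
reg[:]=0; reg[225:340,285:450]=1
for lo,hi in((.055,.075),(.008,.017),(.08,.115),(.045,.0545)):
    m=reg&(D>0)&(C[...,2]>lo)&(C[...,2]<hi); n,l,st,ce=cv2.connectedComponentsWithStats(m.astype(np.uint8))
    for i in range(1,n):
        if st[i,4]>15: q=C[l==i]; print(lo,st[i],cv2.minAreaRect(q[:,:2].astype(np.float32)*1000))
E
```

```text
rack top ((507.3503723144531, -324.632080078125), (192.5684051513672, 142.7241668701172), 7.507989406585693)
[131 340  15  24 269] [ 0.444 -0.387  0.06 ] [ 0.464 -0.368  0.095] ((454.5880432128906, -377.47503662109375), (16.59822654724121, 18.807437896728516), 53.99656677246094)
[160 357  15  21 230] [ 0.505 -0.379  0.06 ] [ 0.523 -0.36   0.088] ((513.8433837890625, -369.278564453125), (16.43335723876953, 17.886125564575195), 79.26773071289062)
[185 364  26  30 544] [ 0.554 -0.371  0.06 ] [ 0.592 -0.352  0.097] ((572.6244506835938, -361.3727111816406), (35.087196350097656, 14.105810165405273), 7.075449466705322)
0.055 [ 363  232   76   44 1213] ((622.0534057617188, 145.91622924804688), (151.4040985107422, 103.44847869873047), 78.80167388916016)
0.055 [292 262  13  13 102] ((490.35699462890625, -19.646263122558594), (20.924434661865234, 21.955322265625), 10.316122055053711)
0.055 [328 287  12   9  68] ((588.8514404296875, -34.89358139038086), (20.875171661376953, 25.376327514648438), 28.127676010131836)
0.008 [433 225  17   4  46] ((607.460205078125, 390.2187805175781), (38.5275802612
[... 763 characters left out ...]
94), (19.937103271484375, 24.998714447021484), 39.00275802612305)
0.08 [285 333  17   7  91] ((629.12109375, -205.68170166015625), (25.892358779907227, 15.635342597961426), 42.486671447753906)
0.045 [376 238  51  27 691] ((613.7633666992188, 177.51759338378906), (86.4828872680664, 71.66007232666016), 78.4781265258789)
0.045 [366 255  72  25 257] ((655.2354736328125, 129.368896484375), (156.0673828125, 64.48767852783203), 48.372737884521484)
0.045 [293 270  49  32 386] ((543.7548828125, -26.09471893310547), (31.654645919799805, 123.2348861694336), 77.46831512451172)
0.045 [331 306   4   5  18] ((612.4195556640625, -70.82949829101562), (5.561424732208252, 9.874900817871094), 35.60845184326172)
```

View pics/jigc.png

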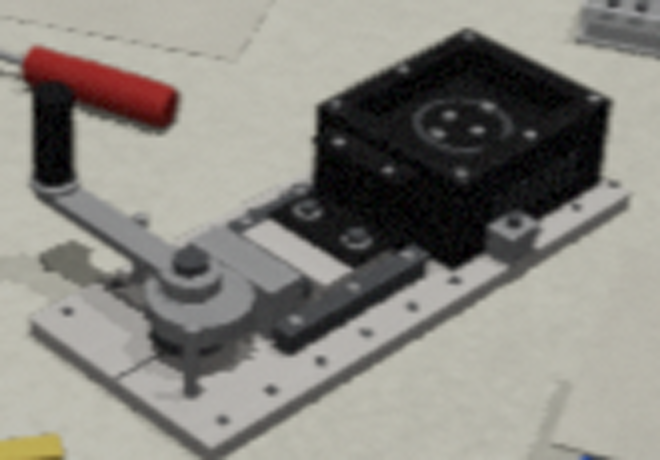

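View pics/rackc.png

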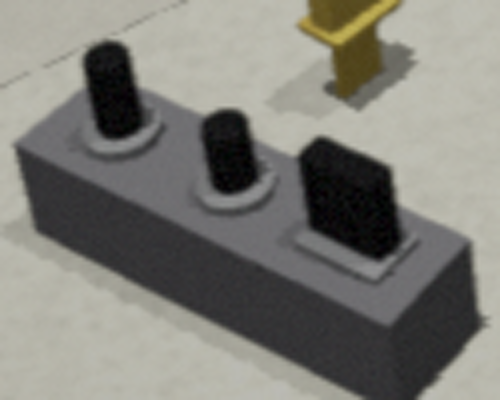

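Crops: the flat black grip on a rectangular shoulder sits at (197,380) and is confirmed as the gauge. The two round pins are beside it. The jig crop shows the lever at rest along jig -x, the scribed line near the eccentric, and the screwdriver behind the lever grip.

```bash
cat >> h.py <<'E'
def rel(x,y,z,yawdeg):
    "turn (deg, about tool axes) and shift (mm, tool axes) from the current pose to a tool-down pose"
    from scipy.spatial.transform import Rotation as R
    o=robot.get_obs(); A=R.from_euler('xyz',o["ee_rot"]); B=R.from_euler('xyz',[np.pi,0,np.radians(yawdeg)])
    t=(A.inv()*B).as_rotvec(degrees=True); s=A.inv().apply(np.array([x,y,z])-o["tool_pos"])*1000
    print("t",round(float(o["time"]),2),"turn",t.round(1),"shift",s.round(1),"F",np.round(o["wrist_force"],1),"w",round(float(o["width"]),4))
E
python3 -c "
from h import *
rel(.573,-.361,.19,-82.2)"
```

```text
t 0.1 turn [-0.   0.1  9.9] shift [ -31.  -435.6   14.5] F [ 0.7 -0.4  0.5] w 0.0943
```

```bash
python3 -m jog '[[[0,0,3],[-7,-50,3],-1],[[0,0,6],[-14,-100,6],-1],[[0,0,9.9],[-17,-150,9],-1],[[0,0,9.9],[-20,-200,12],-1],[[0,0,9.9],[-21,-235,14],-1]]'; python3 -m jog '[[[0,0,0],[-7,-50,0],-1],[[0,0,0],[-12,-100,0],-1],[[0,0,0],[-40,-150,0],-1],[[0,0,0],[-40,-195,0],-1],[[0,0,0],[-40,-195,0],-1]]'
python3 - <<'E'
from h import *
rel(.573,-.361,.19,-82.2)
E
```

```text
time: 0.6
tool_pos: [0.3873, -0.4303, 0.1906]
ee_rot: [3.142, 0.001, -1.432]
wrist_force: [0.8, -1.1, 0.5]
width: 0.0941
time: 1.1
tool_pos: [0.5772, -0.3623, 0.1878]
ee_rot: [3.141, 0.004, -1.427]
wrist_force: [-0.4, 0.2, -0.8]
width: 0.0942
t 1.1 turn [0.1 0.2 0.4] shift [-1.9  3.9 -2.1] F [-0.4  0.2 -0.8] w 0.0942
```

```bash
python3 -m jog '[[[0,0,0.4],[-2,4,-2],-1],[[0,0,0.4],[-2,4,-2],-1],[[0,0,0.4],[-2,4,-2],-1]]'
python3 - <<'E'
from h import *
c=cam("wrist"); p,d=eyes.snapshot("wrist"); cv2.imwrite("pics/w1.png",p[:,:,::-1]); C=cloud("wrist",d,c)
print(proj("wrist",[[.573,-.361,.095]],c))
m=(d>0)&(abs(C[...,2]-.095)<.006)&(p.max(-1)<80)&(np.linalg.norm(C[...,:2]-[.573,-.361],axis=-1)<.04)
print(m.sum(),cv2.minAreaRect(C[m][:,:2].astype(np.float32)*1000),C[m][:,2].mean())
rel(.573,-.361,.06,-82.2)
E
```

```text
time: 1.4
tool_pos: [0.5672, -0.3655, 0.1945]
ee_rot: [-3.141, -0.001, -1.443]
wrist_force: [-0.4, -0.1, -0.3]
width: 0.0942
[[311.96377582 234.69196664]]
1055 ((570.5501708984375, -359.85467529296875), (36.40229797363281, 13.950443267822266), 7.402695655822754) 0.09421178837813615
t 1.45 turn [-0.  -0.1 -0.5] shift [ -3.8  -6.2 134.5] F [-0.2 -1.2  0.3] w 0.094
```

View pics/w1.png

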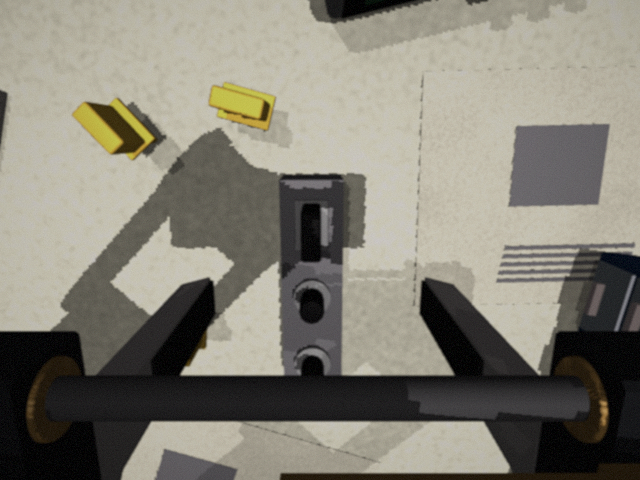

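The wrist view shows the flat grip at (312,233) between the jaws, with pins below it and a yellow decoy near the left finger at (195,345). I'll part-close the jaws before descending.

```bash
python3 -m jog '[[[0,0,-0.3],[-4,-4,20],0.1],[[0,0,-0.3],[-4,-4,40],0.1],[[0,0,-0.3],[-4,-4,60],0.1],[[0,0,-0.3],[-4,-4,60],0.1],[[0,0,-0.3],[-4,-4,60],0.1]]'; python3 -m jog '[[[0,0,0],[0,0,0],0.1],[[0,0,0],[0,0,0],0.1],[[0,0,0],[0,0,0],0.1]]'
python3 - <<'E'
from h import *
rel(.571,-.360,.06,-82.5)
c=cam("wrist"); p,d=eyes.snapshot("wrist");  C=cloud("wrist",d,c)
m=(d>0)&(abs(C[...,2]-.095)<.006)&(p.max(-1)<80)&(np.linalg.norm(C[...,:2]-[.571,-.36],axis=-1)<.025)
print(m.sum(),cv2.minAreaRect(C[m][:,:2].astype(np.float32)*1000),C[m][:,2].mean())
E
```

```text
time: 1.95
tool_pos: [0.5712, -0.3606, 0.134]
ee_rot: [3.141, -0.0, -1.437]
wrist_force: [-0.6, 0.0, 0.9]
width: 0.0575
time: 2.25
tool_pos: [0.5724, -0.3604, 0.1349]
ee_rot: [-3.14, -0.002, -1.436]
wrist_force: [0.9, 0.5, -0.4]
width: 0.0425
t 2.25 turn [-0.1 -0.1  0.2] shift [-0.8  1.5 74.9] F [ 0.9  0.5 -0.4] w 0.0425
1572 ((571.0453491210938, -359.8963928222656), (35.7582893371582, 13.73398494720459), 6.987088203430176) 0.09422082660275787
```

```bash
python3 -m jog '[[[0,0,0.2],[-1,1,25],0.1],[[0,0,0.2],[-1,1,50],0.1],[[0,0,0.2],[-1,1,66],0.1],[[0,0,0.2],[-1,1,74],0.1],[[0,0,0.2],[-1,1,74],0.1]]'; python3 -m jog '[[[0,0,0],[0,0,0],0.1],[[0,0,0],[0,0,0],1],[[0,0,0],[0,0,0],1],[[0,0,0],[0,0,0],1],[[0,0,0],[0,0,0],1]]';  python3 -m jog '[[[0,0,0],[0,0,0],1],[[0,0,0],[0,0,0],1],[[0,0,0],[0,0,0],1],[[0,0,0],[0,0,0],1],[[0,0,0],[0,0,0],1]]'; python3 -c "
from h import *
rel(.571,-.360,.06,-82.5)"
```

```text
time: 2.8
tool_pos: [0.5703, -0.3587, 0.0581]
ee_rot: [3.14, 0.002, -1.439]
wrist_force: [-0.1, 0.6, -0.0]
width: 0.0422
time: 3.3
tool_pos: [0.5711, -0.3595, 0.0601]
ee_rot: [-3.141, -0.001, -1.439]
wrist_force: [0.2, -0.3, 1.1]
width: 0.0136
time: 3.8
tool_pos: [0.5711, -0.3595, 0.06]
ee_rot: [-3.141, -0.001, -1.439]
wrist_force: [0.3, -0.6, 3.0]
width: 0.0141
t 3.8 turn [-0.  -0.1  0. ] shift [0.5 0.2 0. ] F [ 0.3 -0.6  3. ] w 0.0141
```

```bash
python3 -m jog '[[[0,0,0],[0,0,-10],1],[[0,0,0],[0,0,-25],1],[[0,0,0],[0,0,-45],1],[[0,0,0],[0,0,-75],1],[[0,0,0],[0,0,-120],1]]';python3 -m jog '[[[0,0,0],[0,0,-30],1],[[0,0,0],[0,0,-50],1],[[0,0,0],[0,0,-50],1],[[0,0,0],[0,0,-50],1]]'; python3 -c "
from h import *
rel(.585,.07,.24,-101.3)"
```

```text
time: 4.3
tool_pos: [0.5694, -0.3573, 0.1778]
ee_rot: [3.137, 0.006, -1.439]
wrist_force: [0.2, 0.1, -0.2]
width: 0.0141
time: 4.7
tool_pos: [0.5709, -0.3587, 0.2297]
ee_rot: [-3.141, 0.0, -1.439]
wrist_force: [0.2, 0.1, -1.8]
width: 0.0137
t 4.7 turn [-0.   0.  18.9] shift [-423.1  -70.5  -10.1] F [ 0.2  0.1 -1.8] w 0.0137
```

```bash
python3 -m jog '[[[0,0,4],[-30,-5,-2],1],[[0,0,8],[-70,-12,-4],1],[[0,0,12],[-115,-20,-6],1],[[0,0,16],[-160,-28,-8],1],[[0,0,18.9],[-205,-34,-10],1]]'; python3 -m jog '[[[0,0,0],[-40,7,0],1],[[0,0,0],[-85,15,0],1],[[0,0,0],[-130,23,0],1],[[0,0,0],[-170,30,0],1],[[0,0,0],[-195,36,0],1]]'; python3 -m jog '[[[0,0,0],[0,0,0],1],[[0,0,0],[0,0,0],1],[[0,0,0],[0,0,0],1]]'
python3 - <<'E'
from h import *
rel(.585,.07,.24,-101.3)
c=cam("wrist"); p,d=eyes.snapshot("wrist"); cv2.imwrite("pics/w2.png",p[:,:,::-1]); np.savez("pics/w2.npz",p=p,d=d,K=c[0],T=c[1])
E
```

```text
time: 5.2
tool_pos: [0.5764, -0.1491, 0.2365]
ee_rot: [3.136, 0.001, -1.771]
wrist_force: [0.6, 0.1, -0.8]
width: 0.0139
time: 5.7
tool_pos: [0.5791, 0.0501, 0.2366]
ee_rot: [3.136, 0.0, -1.766]
wrist_force: [-0.7, 0.2, -1.0]
width: 0.0138
time: 6.0
tool_pos: [0.5802, 0.0458, 0.2381]
ee_rot: [3.139, -0.001, -1.77]
wrist_force: [0.0, -0.4, -1.1]
width: 0.0139
t 6.0 turn [ 0.1 -0.1 -0.1] shift [-24.6   0.1  -2. ] F [ 0.  -0.4 -1.1] w 0.0139
```

View pics/w2.png

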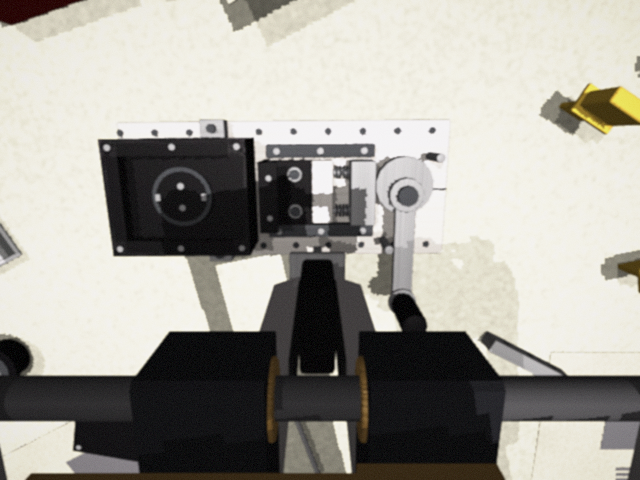

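Wrist view: housing at columns 100–257, bracket fold at columns 260–312 and rows 160–236, with the gap at about column 258. The pivot bolt is at (406,195) and the lever grip at (408,310).

Run:
```python
from h import *
f=np.load("pics/w2.npz"); p,d=f["p"],f["d"]; c=(f["K"],f["T"]); C=cloud("w",d,c)
np.set_printoptions(linewidth=200,suppress=True)
for r in(175,200,220): print(r,[(u,int(p[r,u].mean()),int(C[r,u,2]*1000)) for u in range(248,268)])
# housing + bracket top plane 66
m=(d>0)&(abs(C[...,2]-.066)<.004); m[:130]=0; m[262:]=0;m[:,320:]=0
n,l,st,ce=cv2.connectedComponentsWithStats(m.astype(np.uint8))
for i in range(1,n):
    if st[i,4]>60: q=C[l==i]; r=cv2.minAreaRect(q[:,:2].astype(np.float32)*1000); print(st[i],r,q[:,2].mean())
# plate: bright at z 12
m=(d>0)&(abs(C[...,2]-.012)<.004)&(p.min(-1)>0); m[:110]=0; m[260:]=0; m[:,:90]=0; m[:,455:]=0
q=C[m]; r=cv2.minAreaRect(q[:,:2].astype(np.float32)*1000); print("plate",r)
K=np.array([[406,195]]); print("bolt",ray("w",K,.061,c)*1000)
b=cv2.boxPoints(r); print(b)
crop=cv2.resize(p[135:260,90:460],None,fx=2,fy=2,interpolation=2)
cr2=cv2.resize(p[150:250,235:325],None,fx=6,fy=6,interpolation=2); cv2.imwrite("pics/gap.png",cv2.convertScaleAbs(cr2[:,:,::-1],alpha=3))
```

```text
175 [(248, 6, 53), (249, 11, 47), (250, 0, 41), (251, 3, 37), (252, 9, 29), (253, 8, 24), (254, 45, 18), (255, 110, 10), (256, 167, 11), (257, 161, 66), (258, 93, 66), (259, 46, 66), (260, 37, 64), (261, 40, 64), (262, 40, 65), (263, 42, 65), (264, 41, 65), (265, 67, 65), (266, 109, 65), (267, 133, 64)]
200 [(248, 10, 60), (249, 3, 54), (250, 7, 47), (251, 0, 42), (252, 0, 37), (253, 7, 33), (254, 6, 24), (255, 12, 17), (256, 41, 11), (257, 63, 12), (258, 57, 66), (259, 40, 66), (260, 25, 65), (261, 21, 65), (262, 23, 65), (263, 22, 64), (264, 15, 66), (265, 25, 63), (266, 14, 66), (267, 18, 64)]
220 [(248, 13, 65), (249, 4, 59), (250, 0, 54), (251, 8, 49), (252, 8, 41), (253, 3, 37), (254, 4, 29), (255, 2, 24), (256, 14, 18), (257, 39, 11), (258, 63, 10), (259, 57, 65), (260, 35, 66), (261, 20, 65), (262, 15, 67), (263, 14, 65), (264, 16, 66), (265, 13, 64), (266, 29, 66), (267, 49, 67)]
[  97  138  154  119 7821] ((622.9898071289062, 159.64056396484375), (121.29934692382812, 100.39993286132812), 79.1028060913086) 0.06559142701730696
[ 257  162   21   72 1364] ((608.612548828125, 83.50244903564453), (16.27058219909668, 59.97605895996094), 79.06452178955078) 0.06554417671156688
plate ((606.7976684570312, 72.77812957763672), (312.9967041015625, 130.47518920898438), 79.04444885253906)
bolt [[587.26192451 -32.73138104  61.        ]]
[[513.0069   -68.469795]
 [641.1042   -93.266266]
 [700.58844  214.02606 ]
 [572.49115  238.82253 ]]
```

View pics/gap.png

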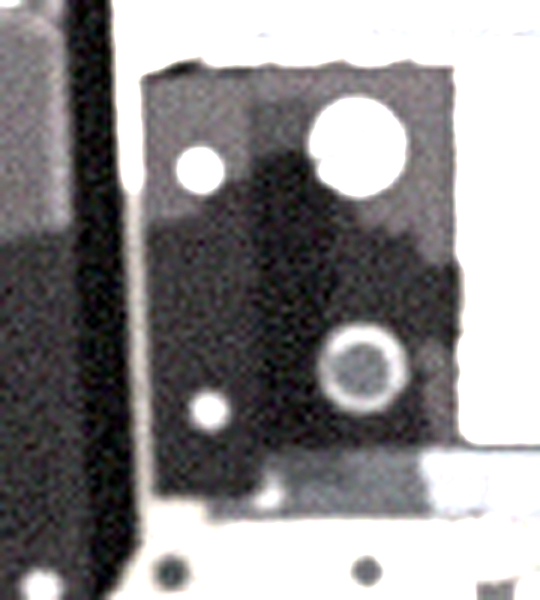

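Jig yaw is -10.95°. Gap centre is (0.611, 0.096), and the housing, bracket and bolt estimates agree to about 1.5 mm.

```bash
python3 -c "
from h import *
rel(.611,.096,.13,-100.95)"
```

```text
t 6.05 turn [ 0.1 -0.  -0.5] shift [-55.6 -20.2 108.4] F [-0.2 -0.1 -1.2] w 0.0139
```

```bash
python3 -m jog '[[[0,0,-0.5],[-28,-10,10],1],[[0,0,-0.5],[-56,-20,40],1],[[0,0,-0.5],[-56,-20,75],1],[[0,0,-0.5],[-56,-20,100],1],[[0,0,-0.5],[-56,-20,108],1]]'; python3 -m jog '[[[0,0,0],[0,0,0],1],[[0,0,0],[0,0,0],1],[[0,0,0],[0,0,0],1],[[0,0,0],[0,0,0],1],[[0,0,0],[0,0,0],1]]'
python3 - <<'E'
from h import *
rel(.611,.096,.076,-100.95)
p,d=eyes.snapshot("scene"); C=cloud("scene",d)
u,v=proj("scene",[.611,.096,.09])[0].astype(int); print(u,v)
w,_=eyes.snapshot("wrist")
a=cv2.resize(p[v-45:v+45,u-50:u+50],(500,450),interpolation=2); b=cv2.resize(w[130:280,180:360],(540,450),interpolation=2)[:,:300]
cv2.imwrite("pics/hover.png",cv2.convertScaleAbs(np.hstack([a,b])[:,:,::-1],alpha=2.5))
E
```

```text
time: 6.55
tool_pos: [0.6093, 0.0964, 0.1269]
ee_rot: [3.134, -0.002, -1.762]
wrist_force: [0.4, 0.4, -1.1]
width: 0.0135
time: 7.05
tool_pos: [0.6119, 0.0978, 0.1328]
ee_rot: [-3.139, 0.001, -1.76]
wrist_force: [-0.6, -0.2, -2.0]
width: 0.014
t 7.05 turn [-0.1  0.   0.1] shift [ 1.9  0.7 56.8] F [-0.6 -0.2 -2. ] w 0.014
381 250
```

View pics/hover.png

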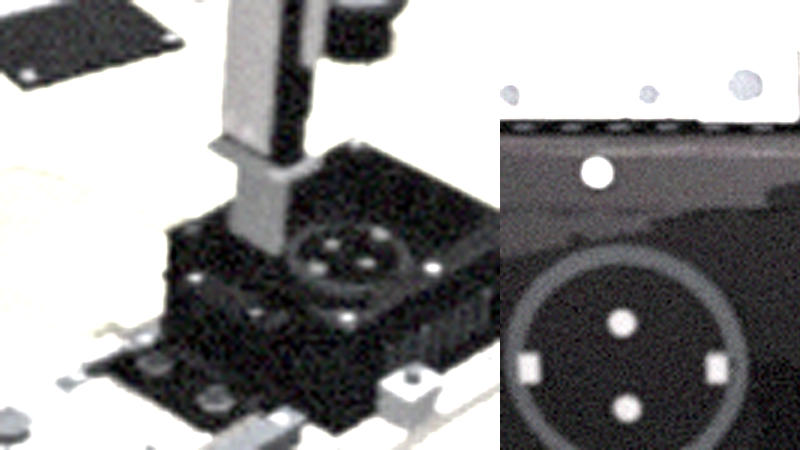

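Left: the gauge hangs upright above the gap area. Nothing looks off, so I'll descend with force checks.

```bash
python3 -m jog '[[[0,0,0],[1.9,0.7,4],1],[[0,0,0],[1.9,0.7,8],1],[[0,0,0],[1.9,0.7,12],1],[[0,0,0],[1.9,0.7,13],1],[[0,0,0],[1.9,0.7,13],1]]';python3 -m jog '[[[0,0,0],[0,0,0],1],[[0,0,0],[0,0,0],1],[[0,0,0],[0,0,0],1]]'
python3 -c "
from h import *
rel(.611,.096,.076,-100.95)"
```

```text
time: 7.65
tool_pos: [0.61, 0.096, 0.1178]
ee_rot: [3.141, -0.0, -1.76]
wrist_force: [0.1, -0.3, -1.5]
width: 0.0138
time: 7.95
tool_pos: [0.6105, 0.0961, 0.1187]
ee_rot: [-3.141, 0.0, -1.76]
wrist_force: [-0.0, 0.3, -1.1]
width: 0.0135
t 7.95 turn [-0.   0.   0.1] shift [-0.  -0.5 42.7] F [-0.   0.3 -1.1] w 0.0135
```

```bash
python3 -m jog '[[[0,0,0],[0,0,3],1],[[0,0,0],[0,0,6],1],[[0,0,0],[0,0,9],1],[[0,0,0],[0,0,12],1],[[0,0,0],[0,0,12],1]]'
python3 -c "
from h import *
rel(.611,.096,.076,-100.95)"
```

```text
time: 8.45
tool_pos: [0.6099, 0.096, 0.1055]
ee_rot: [3.14, -0.0, -1.76]
wrist_force: [-0.7, 0.0, -0.3]
width: 0.0137
t 8.45 turn [ 0.1 -0.   0.1] shift [-0.2 -1.2 29.5] F [-0.7  0.  -0.3] w 0.0137
```

```bash
python3 -m jog '[[[0,0,0],[0,0,6],1],[[0,0,0],[0,0,12],1],[[0,0,0],[0,0,18],1],[[0,0,0],[0,0,23],1],[[0,0,0],[0,0,23],1]]'
python3 -m jog '[[[0,0,0],[0,0,1],1],[[0,0,0],[0,0,2],1],[[0,0,0],[0,0,3],1],[[0,0,0],[0,0,3],1]]'
python3 -c "
from h import *
rel(.611,.096,.076,-100.95)"
```

```text
time: 8.95
tool_pos: [0.6095, 0.096, 0.082]
ee_rot: [3.139, -0.001, -1.76]
wrist_force: [-0.4, -0.2, -0.3]
width: 0.0144
time: 9.35
tool_pos: [0.6103, 0.096, 0.0805]
ee_rot: [-3.141, -0.0, -1.76]
wrist_force: [0.4, 0.8, -0.8]
width: 0.0137
t 9.35 turn [-0.  -0.   0.1] shift [-0.1 -0.6  4.5] F [ 0.4  0.8 -0.8] w 0.0137
```

```bash
python3 -m jog '[[[0,0,0],[0,0,1],1],[[0,0,0],[0,0,2],1],[[0,0,0],[0,0,3],1],[[0,0,0],[0,0,4],1],[[0,0,0],[0,0,4],1]]'
python3 -m jog '[[[0,0,0],[0,0,0.5],1],[[0,0,0],[0,0,1],1],[[0,0,0],[0,0,1],1]]'
python3 -c "
from h import *
rel(.611,.096,.076,-100.95)"
```

```text
time: 9.85
tool_pos: [0.6102, 0.096, 0.0762]
ee_rot: [3.141, -0.0, -1.76]
wrist_force: [0.7, -0.8, -1.2]
width: 0.014
time: 10.15
tool_pos: [0.6104, 0.096, 0.0761]
ee_rot: [-3.141, 0.0, -1.76]
wrist_force: [-1.1, 0.5, 1.0]
width: 0.0137
t 10.15 turn [-0.   0.   0.1] shift [-0.1 -0.6  0.1] F [-1.1  0.5  1. ] w 0.0137
```

```bash
python3 -m jog '[[[0,0,0],[0,0,0.5],1],[[0,0,0],[0,0,1],1],[[0,0,0],[0,0,1],1]]'
python3 -m jog '[[[0,0,0],[0,0,0],0.4],[[0,0,0],[0,0,0],0.4],[[0,0,0],[0,0,0],0.4],[[0,0,0],[0,0,0],0.4],[[0,0,0],[0,0,0],0.4]]'
python3 -c "
from h import *
rel(.611,.096,.076,-100.95)"
```

```text
time: 10.45
tool_pos: [0.6104, 0.096, 0.076]
ee_rot: [-3.141, 0.0, -1.76]
wrist_force: [-3.0, -0.4, 7.0]
width: 0.0138
time: 10.95
tool_pos: [0.6103, 0.096, 0.0741]
ee_rot: [3.141, -0.0, -1.76]
wrist_force: [-0.1, 0.4, -0.7]
width: 0.0285
t 10.95 turn [ 0.  -0.   0.1] shift [-0.1 -0.7 -1.9] F [-0.1  0.4 -0.7] w 0.0285
```

The shoulder seated (7 N contact) and the jaws are open. Next I retreat and locate the lever grip.

```bash
python3 -m jog '[[[0,0,0],[0,0,-10],0.4],[[0,0,0],[0,0,-30],0.4],[[0,0,0],[0,0,-60],0.4],[[0,0,0],[0,0,-95],0.4],[[0,0,0],[0,0,-120],0.4]]'
python3 -c "
from h import *
rel(.488,-.0145,.195,-100.95)"
```

```text
time: 11.45
tool_pos: [0.611, 0.0961, 0.1981]
ee_rot: [-3.138, 0.001, -1.76]
wrist_force: [0.9, -0.4, 0.5]
width: 0.0282
t 11.45 turn [-0.2  0.1  0.1] shift [131.8 100.    2.6] F [ 0.9 -0.4  0.5] w 0.0282
```

```bash
python3 -m jog '[[[0,0,0],[35,25,0],-0.2],[[0,0,0],[70,50,0],-0.2],[[0,0,0],[100,75,0],-0.2],[[0,0,0],[132,100,0],-0.2],[[0,0,0],[132,100,0],-0.2]]'
python3 -m jog '[[[0,0,0],[0,0,0],-0.2],[[0,0,0],[0,0,0],-0.2],[[0,0,0],[0,0,0],-0.2]]'
python3 - <<'E'
from h import *
rel(.488,-.0145,.07,-100.95)
c=cam("wrist"); p,d=eyes.snapshot("wrist"); C=cloud("w",d,c)
m=(d>0)&(abs(C[...,2]-.107)<.005)&(np.linalg.norm(C[...,:2]-[.488,-.0145],axis=-1)<.03)
print(m.sum(),C[m].mean(0),cv2.minEnclosingCircle(C[m][:,:2].astype(np.float32)*1000))
s,ds=eyes.snapshot("scene"); Cs=cloud("scene",ds)
for n,CC,im in(("wrist",C,p),("scene",Cs,s)):
  m=(CC[...,2]>.1)&(CC[...,2]<.12)&(np.linalg.norm(CC[...,:2]-[.611,.096],axis=-1)<.05)
  if m.sum()>10: print(n,m.sum(),CC[m][:,2].max(),cv2.minAreaRect(CC[m&(CC[...,2]>.107)][:,:2].astype(np.float32)*1000))
u,v=proj("scene",[.59,.05,.07])[0].astype(int)
a=cv2.resize(s[v-70:v+70,u-80:u+80],(640,560),interpolation=2)
cv2.imwrite("pics/seat.png",cv2.convertScaleAbs(a[:,:,::-1],alpha=2))
E
```

```text
time: 11.95
tool_pos: [0.4847, -0.017, 0.1957]
ee_rot: [-3.141, -0.001, -1.764]
wrist_force: [-0.5, 0.2, -0.1]
width: 0.0561
time: 12.25
tool_pos: [0.4881, -0.0141, 0.1946]
ee_rot: [-3.141, 0.0, -1.759]
wrist_force: [0.3, 0.4, -0.1]
width: 0.0563
t 12.25 turn [-0.   0.   0.2] shift [4.000e-01 1.000e-01 1.246e+02] F [ 0.3  0.4 -0.1] w 0.0563
794 [ 0.48846637 -0.01541119  0.10608059] ((487.6820983886719, -15.370166778564453), 10.85042667388916)
wrist 1900 0.11296449338734289 ((609.6277465820312, 96.44713592529297), (14.919944763183594, 35.666664123535156), 79.21027374267578)
scene 145 0.11333663333982061 ((611.7487182617188, 93.96903991699219), (17.04792022705078, 37.665199279785156), 77.62134552001953)
```

View pics/seat.png

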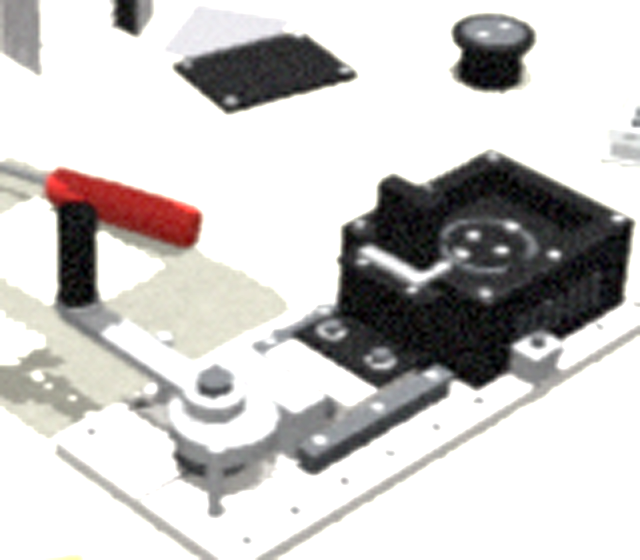

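The seat picture shows the gauge standing upright with its shoulder flat across housing rim and bracket, at (400,260) in the crop; its measured top is 111–113 mm, against 111 expected. The lever grip is at (0.488,-0.015).

```bash
python3 -m jog '[[[0,0,0.2],[1,0,30],-0.2],[[0,0,0.2],[1,0,60],-0.2],[[0,0,0.2],[1,0,90],-0.2],[[0,0,0.2],[1,0,115],-0.2],[[0,0,0.2],[1,0,124],-0.2]]'
python3 -m jog '[[[0,0,0],[0,0,0],-0.2],[[0,0,0],[0,0,0],1],[[0,0,0],[0,0,0],1],[[0,0,0],[0,0,0],1],[[0,0,0],[0,0,0],1]]'
python3 -m jog '[[[0,0,0],[0,0,0],1],[[0,0,0],[0,0,0],1],[[0,0,0],[0,0,0],1]]'
python3 - <<'E'
from h import *
print(robot.get_obs()["joint_positions"])
P=np.array([.586,-.034])
o=robot.get_obs(); a0=np.degrees(np.arctan2(*(o["tool_pos"][:2]-P)[::-1])); r=np.linalg.norm(o["tool_pos"][:2]-P); print(a0,r)
for a in (7,14,21,28,30): # shifts in tool axes for lever angle a
    A=np.radians(169.05+a); q=P+.1*np.array([np.cos(A),np.sin(A)]); print(a,end=' '); rel(*q,o["tool_pos"][2],-100.95+a)
E
```

```text
time: 12.85
tool_pos: [0.4852, -0.015, 0.0671]
ee_rot: [3.135, -0.0, -1.763]
wrist_force: [0.5, -0.4, 0.6]
width: 0.0561
time: 13.35
tool_pos: [0.4878, -0.0159, 0.0716]
ee_rot: [-3.14, -0.0, -1.764]
wrist_force: [0.5, -0.1, -0.4]
width: 0.0277
time: 13.65
tool_pos: [0.4874, -0.016, 0.0711]
ee_rot: [-3.14, -0.0, -1.764]
wrist_force: [-0.3, -2.0, 3.1]
width: 0.0213
[-1.48852474e-01  1.54198327e-02  1.71693746e+00 -4.02525134e-04
  1.40808783e+00  1.61491018e+00]
169.65319847107142 0.10019432576522981
7 t 13.65 turn [-0.1 -0.  -7.1] shift [11.1 -1.   0. ] F [-0.3 -2.   3.1] w 0.0213
14 t 13.65 turn [ -0.1  -0.  -14.1] shift [23.1 -3.2  0. ] F [-0.3 -2.   3.1] w 0.0213
21 t 13.65 turn [ -0.1  -0.  -21.1] shift [34.8 -6.9  0. ] F [-0.3 -2.   3.1] w 0.0213
28 t 13.65 turn [ -0.1  -0.  -28.1] shift [ 45.9 -12.    0. ] F [-0.3 -2.   3.1] w 0.0213
30 t 13.65 turn [ -0.1  -0.  -30.1] shift [ 48.9 -13.7   0. ] F [-0.3 -2.   3.1] w 0.0213
```

Gripped (21 mm). Now I swing along the arc, turning the tool with the lever.

```bash
python3 -m jog '[[[0,0,-6],[10.5,-0.5,0],1],[[0,0,-12],[20.8,-2.2,0],1],[[0,0,-18],[30.9,-4.9,0],1],[[0,0,-24],[40.7,-8.6,0],1],[[0,0,-30],[50,-13.4,0],1]]'
python3 -m jog '[[[0,0,0],[0,0,0],1],[[0,0,0],[0,0,0],1]]'
cat >> h.py <<'E'
def lev():
    P=np.array([.586,-.034]); o=robot.get_obs(); v=o["tool_pos"][:2]-P; print("lever deg",(np.degrees(np.arctan2(v[1],v[0]))-169.05)%360,"r",np.linalg.norm(v),"yaw",np.degrees(o["ee_rot"][2])+100.95,"z",o["tool_pos"][2],"w",o["width"],"F",np.round(o["wrist_force"],1))
E
python3 -c "
from h import *
lev()"
```

```text
time: 14.15
tool_pos: [0.4909, -0.0672, 0.0711]
ee_rot: [-3.14, 0.001, -1.236]
wrist_force: [0.4, 1.3, 3.1]
width: 0.0216
time: 14.35
tool_pos: [0.4908, -0.0671, 0.0711]
ee_rot: [-3.141, 0.0, -1.243]
wrist_force: [-2.7, 1.0, 4.5]
width: 0.021
lever deg 30.11353420291755 r 0.10075237978958188 yaw 29.74283538447783 z 0.0711180528706204 w 0.021043749733747823 F [-2.7  1.   4.5]
```

```bash
python3 -m jog '[[[0,0,-6],[10.5,-0.9,0],1],[[0,0,-12],[20.8,-2.6,0],1],[[0,0,-18],[30.9,-5.3,0],1],[[0,0,-24],[40.7,-9,0],1],[[0,0,-30],[50,-13.9,0],1]]'
python3 -c "
from h import *
lev()"
python3 -m jog '[[[0,0,-5],[8.7,-0.4,0],1],[[0,0,-10],[17.4,-1.5,0],1],[[0,0,-15],[25.9,-3.4,0],1],[[0,0,-20],[34.2,-6,0],1],[[0,0,-25],[42.3,-9.4,0],1]]'
python3 -m jog '[[[0,0,0],[0,0,0],1],[[0,0,0],[0,0,0],1],[[0,0,0],[0,0,0],1]]'
python3 - <<'E'
from h import *
lev(); a=robot.get_obs(); rel(.5670,-.1322,a["tool_pos"][2],-10.95)
E
```

```text
time: 14.85
tool_pos: [0.5194, -0.1102, 0.0711]
ee_rot: [3.14, 0.001, -0.715]
wrist_force: [-4.0, 0.6, 6.0]
width: 0.0215
lever deg 59.805262002723566 r 0.1011729734375799 yaw 60.006029694845886 z 0.07107200048542318 w 0.02152350927310435 F [-4.   0.6  6. ]
time: 15.35
tool_pos: [0.5575, -0.1312, 0.0711]
ee_rot: [3.14, 0.001, -0.279]
wrist_force: [-3.3, 0.3, 5.9]
width: 0.0211
time: 15.65
tool_pos: [0.5577, -0.1312, 0.0711]
ee_rot: [3.14, 0.0, -0.282]
wrist_force: [-2.6, -1.5, 4.4]
width: 0.0216
lever deg 84.68622793685779 r 0.10122810019844994 yaw 84.76798536560663 z 0.0711037145875384 w 0.021590696652046926 F [-2.6 -1.5  4.4]
t 15.65 turn [ 0.1  0.  -5.2] shift [ 9.3 -1.6 -0. ] F [-2.6 -1.5  4.4] w 0.0216
```

```bash
python3 -m jog '[[[0,0,-2.6],[4.6,-0.6,0],1],[[0,0,-5.2],[9.3,-1.4,0],1],[[0,0,-5.2],[9.3,-1.4,0],1],[[0,0,-5.2],[9.3,-1.4,0],1]]'
python3 - <<'E'
from h import *
lev()
c=cam("wrist"); p,d=eyes.snapshot("wrist"); s,ds=eyes.snapshot("scene"); Cs=cloud("scene",ds)
m=(Cs[...,2]>.1)&(Cs[...,2]<.12)&(np.linalg.norm(Cs[...,:2]-[.611,.096],axis=-1)<.05)
print(m.sum(),Cs[m][:,2].max(),cv2.minAreaRect(Cs[m&(Cs[...,2]>.107)][:,:2].astype(np.float32)*1000))
u,v=proj("scene",[.59,.03,.07])[0].astype(int)
a=cv2.resize(s[v-70:v+80,u-80:u+80],(480,450),interpolation=2)
b=cv2.resize(p[:,:],(320,240)); B=np.zeros((450,320,3),np.uint8); B[:240]=b
cv2.imwrite("pics/end.png",cv2.convertScaleAbs(np.hstack([a,B])[:,:,::-1],alpha=1.6))
C=cloud("w",d,c)
m=(d>0)&(abs(C[...,2]-.0661)<.004)
print("wrist rim pts",m.sum())
E
```

```text
time: 16.05
tool_pos: [0.5667, -0.1333, 0.0711]
ee_rot: [3.138, 0.001, -0.192]
wrist_force: [-3.9, -3.3, 5.1]
width: 0.0214
lever deg 89.97841941055322 r 0.10118287283875332 yaw 89.95794552836577 z 0.07110058700824018 w 0.021366068466490126 F [-3.9 -3.3  5.1]
141 0.11330311066282242 ((612.2442626953125, 95.89816284179688), (15.17894172668457, 35.72157287597656), 72.57357788085938)
wrist rim pts 249
```

View pics/end.png

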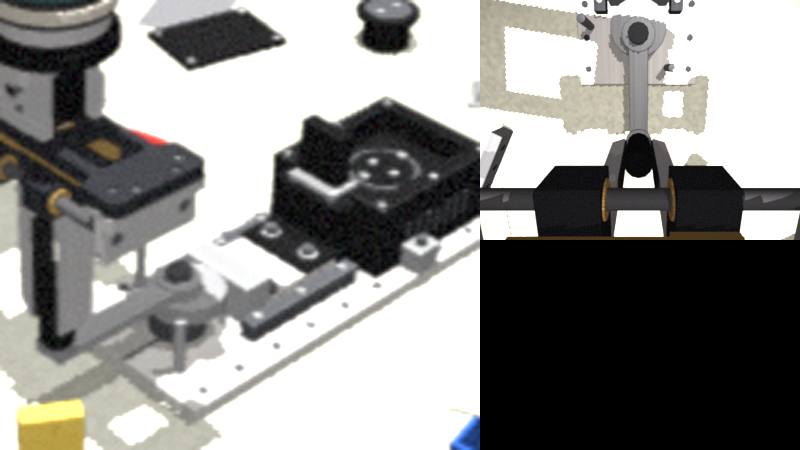

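End view: the lever points straight away from the housing and over the plate end. In the wrist inset, bolt (638,33) and grip (638,155) are in one column. The gauge stands upright in the gap, moved about 2 mm towards the housing. One numeric check of the bar direction before handing in.

```bash
python3 -m jog '[[[0,0,0],[0,0,0],1],[[0,0,0],[0,0,0],1],[[0,0,0],[0,0,0],1],[[0,0,0],[0,0,0],1],[[0,0,0],[0,0,0],1]]'
python3 - <<'E'
from h import *
lev(); c=cam("wrist"); p,d=eyes.snapshot("wrist"); C=cloud("w",d,c); ey=np.array([.190,.982]); ex=np.array([.982,-.190])
m=(d>0)&(abs(C[...,2]-.052)<.005); q=C[m][:,:2]-[.586,-.034]; X,Y=q@ex,q@ey
for lo in(-.085,-.075,-.065,-.055,-.045,-.035):
    k=(Y>lo)&(Y<lo+.01)&(abs(X)<.03); print(lo,k.sum(),(X[k].min()+X[k].max())/2*1000 if k.sum() else None)
m=(d>0)&(abs(C[...,2]-.061)<.003); q=C[m][:,:2]; k=np.linalg.norm(q-[.586,-.034],axis=1)<.012; print("bolt",q[k].mean(0))
E
```

```text
time: 16.65
tool_pos: [0.5667, -0.1333, 0.0711]
ee_rot: [3.138, 0.001, -0.192]
wrist_force: [-3.2, -4.1, 5.5]
width: 0.0213
lever deg 89.9506568988462 r 0.10118111066739906 yaw 89.95152281036935 z 0.07113009086462367 w 0.021337973997454716 F [-3.2 -4.1  5.5]
-0.085 721 -0.4719231058683774
-0.075 744 -0.4844608682098295
-0.065 772 -0.22310499988829718
-0.055 821 -0.19600446645356118
-0.045 823 -0.414372727368416
-0.035 998 10.388938150221367
bolt [ 0.58539097 -0.03483324]
```

```bash
python3 -c "
from bench import close_job
print(close_job())"
```

```text
the job is handed in; nothing more can be done
None
```

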